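# Clamp a sketchbook in the studio nipping press

## Task

Push the sketchbook straight back on the press bed until it sits square against the rear fence, then fold the crank's grip up until it stands fully upright, and with it wind the crank clockwise until the platen bears on the book and its springs are about half squashed, not fully. Leave the grip standing up and let go, and leave the bottles and the tape roll standing where they are.

Things in the scene. Friction and masses are not known exactly. Their poses are not given: they have to be found in the camera images.
- press: Grey bench-top screw press, fixed. Origin on the table under its vertical spindle; +x to its rear (away from its open front), +y to its left, z up. Bed plate x -150 to +85, y +-110 mm, its surface 30 mm above the table. Two 26 mm round columns at x 0, y +-93 carry a beam (x +-22, y +-111, 116 to 142 mm high); the crank is on top, crosshead and platen hang below.
- fence (a point): Middle of the front face of the rear fence, a bar 150 mm wide across the bed, 20 mm high above the bed, at press x = +70 mm; this point is 40 mm above the table. Axes as the press.
- platen_under (a point): Centre of the underside of the bare aluminium platen, a plate 120 x 120 x 14 mm at press x -55 to +65, y +-60. It hangs on two springs under the dark crosshead that the screw moves; its underside starts 5 to 13 mm above the book.
- book_centre (a point): Centre of a loose black hardback sketchbook, 148 (its x) x 104 (its y) x 28 mm high, about 0.3 kg, flat on the bed, partly under the platen, standing out at the front, a little askew. When home, its x is parallel to the press's and this centre is at press x = -4 mm, y 0 (within 20), 44 mm above the table; its front edge is then at press x = -78 mm.
- spindle (a point): Point on the vertical spindle axis, 172 mm above the table, at the height of the grip's hinge pin. Axes as the press.
- crank (a joint): Turn of the crank, rad, growing clockwise seen from above, which lowers the crosshead 2.546 mm per rad. At 0 the arm points to the press's +y, at pi/2 to +x (rear); starts at 0 to 3. The platen meets the book at about 5.1 rad, its springs are half squashed at 7.4 to 7.5 (a full turn more than pointing rearward), end stop 9.4. Stiff (0.12 N m), stays where left.
- platen (a joint): How far the platen's springs are squashed, m: 0 hanging free, 0.012 fully squashed; half squashed is 0.006. The gap seen between crosshead and platen is 12 mm when free.
- grip (a joint): Fold of the crank's grip, rad: 0 lying flat along the top of the arm pointing at the spindle, pi/2 standing upright at the arm's outer end, against its stop. Starts between 0 and 0.3. Stiff hinge (0.12 N m), stays where left.
- grip_hinge (a point): Hinge pin of the grip at the outer end of the crank arm (steel bar 18 mm wide, 8 thick, its top 158 mm above the table), 80 mm from the spindle axis, 172 mm above the table. The pin is level and square to the arm; this point's x axis points outward along the arm.
- grip_hold (a point): Point to hold on the axis of the black grip, 70 mm from the hinge pin. The grip is a black four-sided sleeve, 24 x 24 mm, 18 to 92 mm from the pin, that spins freely on its core; at the start two of its faces are upright. When folded this point is 10 mm from the spindle axis on the hinge's side, when upright 242 mm above the table over the hinge pin.
- green_bottle: Bystander: upright green bottle, 64 mm wide, 190 mm tall, left of the press; origin at its foot.
- glue_bottle: Bystander: upright white glue bottle, 48 mm wide, 120 mm tall, right of the press; origin at its foot.
- clear_bottle: Bystander: upright clear bottle with a cap, 64 mm wide, 200 mm tall, further left; origin at its foot.
- tape_roll: Bystander: roll of masking tape lying flat, 96 mm wide, 25 mm high, right of the press's front; origin at its underside's centre.

How it is judged:
By the outcome, as a careful person would: the job done as asked, in the order asked, and still so for the second after the job is handed in, with the robot touching nothing.
It also fails if it takes over 72 s, if anything falls off the work surface, if the arm or the gripper's body presses on something with over 40 N, if the wrist force passes 120 N, or if a joint passes its speed limit or range.

## Robot

A 6-joint arm with a two-finger parallel gripper is mounted at the origin on the work surface. World frame = base frame: x ahead of the robot, y to its left, z up, the work surface at z = 0. Lengths are in mm, angles in rad, forces in N, time in s.
With the tool pointing down it reaches from about 275 to 825 mm from the base axis. Payload 4.9 kg.
Tool frame: the origin (TCP) lies midway between the tips of the shut fingers; the grasp point (between the pads) lies 19 mm behind it; z points along the fingers, y is the line along which they close (so a half turn about z gives the same grasp; the last joint's range is limited). The gripper opens to 85 mm and grips with 20 to 120 N. Pads are 22 mm wide; open, the fingers measure 114 mm over their backs; the gripper's body (76 mm by 85 mm) begins 54 mm behind the grasp point. The pads swing forward as they close: fully open they stand 13 mm farther back than shut.
Start: joints at [-1.336, 0.326, -0.193, 1.052, 0, 1.437], TCP at [198.286, -513.031, 231.281] pointing down, gripper open.
Joint ranges: [-2.65, 2.65], [-0.97, 1.79], [-1.3, 1.35], [-1.93, 2.1], [-1.47, 1.37], [-3.14, 3.14]. Speed limits (rad/s): [2.57, 2.57, 3.14, 3.14, 3.14, 3.14].

## Interface

Orientations are given as a unit quaternion [x, y, z, w].
In Python, from workcell import * gives the robot as it stands. The module is installed in compiled form; this text tells all that it offers.
- The arm moves only by the tool carry_out, never from a script. Its argument "increments" is a list of rows, each a list of 2 entries, a list of its own where there are three numbers: the shift along the world's x, y, z scaled (see below), then the turn, a rotation vector about the world's x, y, z scaled (see below). A call has 1 to 12 rows; each row shifts and turns the commanded pose from where the row before left it; what a row does not reach is not made up. The controller multiplies each number of a shift by 0.3 m and each number of a turn by pi rad. A row lasts 1/8 s, in which the tool goes at most 62.5 mm and 10.7 degrees, less where a joint would pass 70% of its speed; a pose out of reach is approached as far as the arm can. A call with a number of a shift or a turn outside -1 to 1 is refused whole. A call with a gripper value outside its range is refused whole. "jaw" is the gripper's target within -1 to 1 (fully open at 1, half-way at 0, shut at -1), set as the call begins (left out, the last holds). The fingers move at their own pace and stop on an object; "newtons" is the grip in N (left out, the last holds). Time passes only in rows, so rows that do not move let the fingers close. It gives the time, the measured TCP pose, the force, the opening and the grip force at its end, in the units of the state.
- state(): the state, without advancing time (a new reading comes with each control period).
- read_camera(name): name is "side" or "top" or "wrist"; returns a dict with "image" (400x640x3 uint8, red, green, blue), "intrinsics" (3x3 intrinsics, pixels), "origin" and "attitude" of the camera in the world; the wrist camera has in their place "hand_eye" (4x4, takes a point from camera to tool coordinates, whose origin is the TCP and whose axes are the flange's). Camera axes: x right, y down, z forward; pixel columns grow to the right and rows downward; lengths in mm; the calibration is good to about 2 mm. The wrist camera is an equidistant fisheye: a pixel r from the principal point sees the ray r / f radians off the axis. A picture is of the moment at which its call begins: read the wrist's pose just before it. There is no depth.
- close_job(): hands the job in; it is judged then, once.
Trained networks look in a picture, given as the dict that the camera call returned (one of the last four; its "shot" number tells which), for a name from the list of things; names that differ only in an ending like _2 or _b are one class to them, and where a whole thing is asked for, a point or a joint stands for the part that bears it (a point fixed in the world has none). Each returns a list of dicts, best first, with "confidence" (0 to 1); they miss things now and then, are a little off and sometimes report something else, mostly with a low value. They report only what shows in the picture. A call takes as long as a camera call.
- search_frame(thing, picture): "position" ([column, row] in pixels, amid what is visible of it).
The state is a dict: "time_s": time; "joint_positions": joint angles; "dq": joint speeds; "tau": joint torques, N m; "tcp_pos": TCP position; "ee_rot": TCP orientation; "wrist_force": force on the tool from outside, world axes, zero at the start; "torque": the same for the moment, N m; "finger_gap": finger opening in mm; "grasp_force": force on a finger pad.
Only numpy, scipy, OpenCV 4.12 (cv2) and the standard library are available. Lean on these libraries where they do the work, as an engineer would, in place of code of your own. Each camera call takes 0.05 s, during which the arm holds its last target. There are 200 camera calls.

## Working session

There is one attempt and no reset: what is moved stays moved. The work goes in short steps, Python scripts to look and compute and a tool call to move; the robot and the scene stay as the last step left them, time stands still between calls to the robot, and variables do not carry over. Pictures are saved under pics/ and viewed, at most 10 in all, crops included, and the job is handed in when it is done.

Besides the shell and the picture viewer there is one more tool, called after "Emit:" as name(argument=value, ...) on one line, values as JSON. carry_out: Moves the arm, as the interface text tells. Shifts and turns lie within -1 to 1; 1 stands for 0.3 m of shift or pi rad of turn. Its arguments: {"type":"object","properties":{"increments":{"type":"array"},"jaw":{"type":"number"},"newtons":{"type":"number"}},"required":["increments"]}

```bash
mkdir -p pics; cat > h.py <<'E'
from workcell import *
import numpy as np, cv2
from scipy.spatial.transform import Rotation as R
def rot(a):
    a=np.array(a,float)
    return a if a.shape==(3,3) else R.from_quat(a).as_matrix()
def proj(p,P):
    c=rot(p["attitude"]).T@(np.array(P,float)-np.array(p["origin"]))
    u=np.array(p["intrinsics"])@c; return u[:2]/u[2]
def onplane(p,px,z):
    d=rot(p["attitude"])@np.linalg.inv(np.array(p["intrinsics"]))@np.array([px[0],px[1],1.])
    o=np.array(p["origin"],float); return o+d*(z-o[2])/d[2]
def save(p,n): cv2.imwrite("pics/"+n,p["image"][:,:,::-1])
E
python3 - <<'E'
from h import *
for n in("side","top"):
    p=read_camera(n); save(p,n+"1.png")
    print(n,np.round(p["origin"]),np.round(rot(p["attitude"]),3).tolist(),p["intrinsics"])
    for t,z in(("press",90),("book_centre",58),("platen",60),("crank",158),("grip",172),("green_bottle",95),("glue_bottle",60),("clear_bottle",100),("tape_roll",12)):
        for r in search_frame(t,p)[:2]:
            print(t,np.round(r["position"]),round(r["confidence"],2),np.round(onplane(p,r["position"],z)))
s=state();print(s["tcp_pos"],s["ee_rot"],s["time_s"])
E
```

```text
side [ 192.  853. 1094.] [[-0.877, -0.368, 0.308], [-0.48, 0.664, -0.574], [0.007, -0.651, -0.759]] [[457.96379275   0.         322.26446552]
 [  0.         457.96379275 198.09731742]
 [  0.           0.           1.        ]]
press [320. 207.] 0.81 [589. 125.  90.]
book_centre [345. 212.] 0.65 [528.  85.  58.]
platen [331. 198.] 0.81 [591.  56.  60.]
crank [315. 168.] 0.85 [643.  57. 158.]
crank [308. 167.] 0.67 [663.  62. 158.]
grip [312. 167.] 0.59 [647.  67. 172.]
grip [279. 241.] 0.28 [593. 328. 172.]
green_bottle [277. 241.] 0.89 [631. 288.  95.]
green_bottle [318. 149.] 0.54 [708. -76.  95.]
glue_bottle [319. 148.] 0.73 [ 726. -112.   60.]
glue_bottle [309. 164.] 0.35 [715. -32.  60.]
clear_bottle [248. 312.] 0.77 [580. 495. 100.]
tape_roll [371. 179.] 0.61 [ 532. -112.   12.]
top [ 515.  121. 1372.] [[-0.008, -0.998, 0.065], [-1.0, 0.009, 0.016], [-0.017, -0.065, -0.998]] [[495.5722421    0.         324.70125505]
 [  0.         495.5722421  201.6069436 ]
 [  0.           0.           1.        ]]
press [349. 202.] 0.58 [598.  80.  90.]
book_centre [353. 224.] 0.84 [541.  68.  58.]
platen [344. 183.] 0.92 [650.  92.  60.]
platen [349. 203.] 0.57 [596.  77.  60.]
crank [348. 177.] 0.85 [655.  82. 158.]
grip [345. 177.] 0.62 [653.  90. 172.]
green_bottle [270. 186.] 0.82 [639. 283.  95.]
glue_bottle [414. 157.] 0.73 [717. -96.  60.]
glue_bottle [347. 177.] 0.31 [666.  83.  60.]
clear_bottle [193. 204.] 0.97 [595. 483. 100.]
tape_roll [440. 214.] 0.97 [ 567. -173.   12.]
tape_roll [349. 177.] 0.34 [672.  74.  12.]
[ 198.2940529  -513.03084781  231.28810471] [9.83049427e-01 1.83340733e-01 1.43225652e-05 1.26138222e-06] 1.0
```

```bash
python3 - <<'E'
import cv2,numpy as np
a=cv2.imread("pics/top1.png")[130:260,280:420];b=cv2.imread("pics/side1.png")[120:270,250:400]
a=cv2.resize(a,(400,371),interpolation=cv2.INTER_CUBIC);b=cv2.resize(b,(371,371),interpolation=cv2.INTER_CUBIC)
cv2.imwrite("pics/c1.png",np.hstack([a,b]))
E
```

```text
(no output)
```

View pics/c1.png

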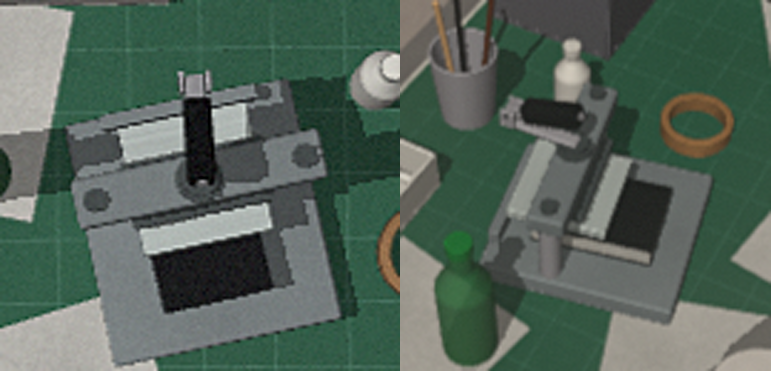

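The top view shows the press yawed a little, columns at about px (314,200) and (387.5,184), the crank pointing rearward with its grip folded along it, and the book's front edge from (337,240) to (375,230). Next I work out the press frame.

```bash
cat >> h.py <<'E'
E
python3 - <<'E'
from h import *
p=read_camera("top"); k=140/400
c=lambda x,y,z:onplane(p,(280+x*k,130+y*k),z)
L,Rr=c(97,200,142),c(307,155,142); print("cols",L,Rr,np.linalg.norm(L-Rr))
d=L-Rr; print("yaw",np.arctan2(-d[0],d[1]))
m=(L+Rr)/2;yaw=np.arctan2(-d[0],d[1])
# refine by bed corners
model=np.array([[-150,110],[-150,-110],[85,110],[85,-110]]);bc=[c(115,364,30),c(340,317,30),c(67,127,30),c(290,80,30)]
print(np.round(bc,0).tolist())
from scipy.optimize import least_squares
M=np.vstack([model,[[0,93],[0,-93]]]);O=np.array([b[:2] for b in bc]+[L[:2],Rr[:2]])
f=lambda q:((np.c_[np.cos(q[2])*M[:,0]-np.sin(q[2])*M[:,1],np.sin(q[2])*M[:,0]+np.cos(q[2])*M[:,1]]+q[:2])-O).ravel()
r=least_squares(f,[m[0],m[1],yaw],loss="soft_l1",f_scale=2);print(r.x,np.round(f(r.x).reshape(-1,2),1).tolist())
def topress(P): 
    v=P[:2]-r.x[:2];cs,s=np.cos(r.x[2]),np.sin(r.x[2]);return np.round([cs*v[0]+s*v[1],-s*v[0]+cs*v[1]],1)
for n,q in(("bookFL",(164,313,58)),("bookFR",(272,287,58)),("hinge",(195,85,172)),("gripin",(201,182,180)),("platFL",(145,253,80)),("platFR",(272,225,80))):print(n,c(*q).round(),topress(c(*q)))
E
```

```text
cols [599.72443992 167.59273527 142.        ] [637.28792238 -15.56103308 142.        ] 186.96608803523674
yaw 0.2022874602152403
[[452.0, 156.0, 30.0], [495.0, -57.0, 30.0], [677.0, 200.0, 30.0], [720.0, -13.0, 30.0]]
[6.18353166e+02 7.70545691e+01 1.96487069e-01] [[-2.5, -0.2], [-2.1, -3.6], [2.8, 1.6], [2.8, -1.2], [0.5, 0.7], [-0.8, 1.4]]
bookFL [500. 109.  58.] [-109.6   54.9]
bookFR [523.   9.  58.] [-106.4  -47.8]
hinge [695.  82. 172.] [ 76.4 -10. ]
gripin [612.  78. 180.] [-6.5  2.5]
platFL [555. 126.  80.] [-52.4  60.8]
platFR [580.  10.  80.] [-51.  -57.8]
```

Emit:
carry_out(increments=[[[0.0785, 0.157, 0], [0, 0, -0.0045]], [[0.0785, 0.157, 0], [0, 0, -0.0045]], [[0.0785, 0.157, 0], [0, 0, -0.0045]], [[0.0785, 0.157, 0], [0, 0, -0.0045]], [[0.0785, 0.157, 0], [0, 0, -0.0045]], [[0.0785, 0.157, 0], [0, 0, -0.0045]], [[0.0785, 0.157, 0], [0, 0, -0.0045]], [[0.0785, 0.157, 0], [0, 0, -0.0045]], [[0.0785, 0.157, 0], [0, 0, -0.0045]], [[0.0785, 0.157, 0], [0, 0, -0.0045]], [[0.0785, 0.157, 0], [0, 0, -0.0045]], [[0.0785, 0.157, 0], [0, 0, -0.0045]]], jaw=1)

```text
time_s: 2.55
tcp_pos: [481.6, 53.9, 231.5]
ee_rot: [0.995, 0.099, 0.0, 0.0]
wrist_force: [-0.4, -1.2, 1.0]
finger_gap: 85.2
grasp_force: 0.0
```

Emit:
carry_out(increments=[[[0, 0, -0.167], [0, 0, 0]], [[0, 0, -0.167], [0, 0, 0]], [[0, 0, -0.167], [0, 0, 0]], [[0, 0, -0.15], [0, 0, 0]], [[0, 0, -0.02], [0, 0, 0]], [[0.0327, 0.0066, 0], [0, 0, 0]], [[0.0327, 0.0066, 0], [0, 0, 0]], [[0.0163, 0.0033, 0], [0, 0, 0]], [[0.0163, 0.0033, 0], [0, 0, 0]], [[0.0163, 0.0033, 0], [0, 0, 0]], [[0.0163, 0.0033, 0], [0, 0, 0]]])

```text
time_s: 3.92
tcp_pos: [520.0, 60.1, 30.1]
ee_rot: [0.995, 0.099, -0.0, -0.0]
wrist_force: [-4.4, -0.3, 3.4]
finger_gap: 85.2
grasp_force: 2.2
```

Emit:
carry_out(increments=[[[0.0131, 0.0026, 0], [0, 0, 0]], [[0.0082, 0.0016, 0], [0, 0, 0]], [[0.0065, 0.0013, 0], [0, 0, 0]], [[0, 0, 0], [0, 0, 0]]])

```text
time_s: 4.42
tcp_pos: [528.9, 61.8, 30.0]
ee_rot: [0.995, 0.099, 0.0, -0.0]
wrist_force: [-1.6, -0.5, 2.2]
finger_gap: 85.6
grasp_force: 1.3
```

Emit:
carry_out(increments=[[[0.0049, 0.001, 0], [0, 0, 0]], [[0.0049, 0.001, 0], [0, 0, 0]], [[0, 0, 0], [0, 0, 0]]])

```text
time_s: 4.8
tcp_pos: [529.3, 62.0, 29.7]
ee_rot: [0.995, 0.099, -0.002, 0.0]
wrist_force: [-7.7, -2.4, 6.8]
finger_gap: 85.2
grasp_force: 4.3
```

Emit:
carry_out(increments=[[[0.0049, 0.001, 0], [0, 0, 0]], [[0, 0, 0], [0, 0, 0]]])

```text
time_s: 5.05
tcp_pos: [529.3, 62.0, 29.5]
ee_rot: [0.995, 0.099, -0.003, 0.001]
wrist_force: [-10.9, -2.7, 10.2]
finger_gap: 85.4
grasp_force: 6.0
```

Emit:
carry_out(increments=[[[0.0049, 0.001, 0], [0, 0, 0]], [[0.0049, 0.001, 0], [0, 0, 0]], [[0, 0, 0], [0, 0, 0]]])

```text
time_s: 5.42
tcp_pos: [529.2, 62.1, 29.2]
ee_rot: [0.995, 0.099, -0.006, 0.001]
wrist_force: [-17.9, -5.2, 15.7]
finger_gap: 85.6
grasp_force: 9.5
```

```bash
python3 - <<'E'
from h import *
s=state();T=np.array(s["tcp_pos"]);Rm=rot(s["ee_rot"]);print(T,s["ee_rot"],s["wrist_force"],s["torque"],s["joint_positions"])
p=read_camera("wrist");save(p,"w1.png");print(p["hand_eye"],p["intrinsics"])
q=read_camera("top");cv2.imwrite("pics/t2.png",np.hstack([p["image"][:,:,::-1][:, 40:600],cv2.resize(q["image"][130:260,300:380,::-1],(240,400),interpolation=cv2.INTER_CUBIC)]))
E
```

```text
[529.20775652  62.11903855  29.18786098] [ 9.95042162e-01  9.92721682e-02 -5.94353658e-03  8.98443865e-04] [-17.86316163  -5.19363602  15.73299745] [-0.85582724  3.32621511  0.07893851] [-0.01988386  0.52610151 -0.47105337  0.5852302  -0.00319908  2.92285182]
[[-8.68619792e-04 -9.63504851e-01 -2.67689461e-01  6.82039388e+01]
 [ 9.99999623e-01 -8.41303085e-04 -2.16743162e-04 -9.41532292e-01]
 [-1.63748813e-05 -2.67689548e-01  9.63505218e-01 -1.42394277e+02]
 [ 0.00000000e+00  0.00000000e+00  0.00000000e+00  1.00000000e+00]] [[309.70691629   0.         318.80859065]
 [  0.         309.70691629 200.13378973]
 [  0.           0.           1.        ]]
```

View pics/t2.png

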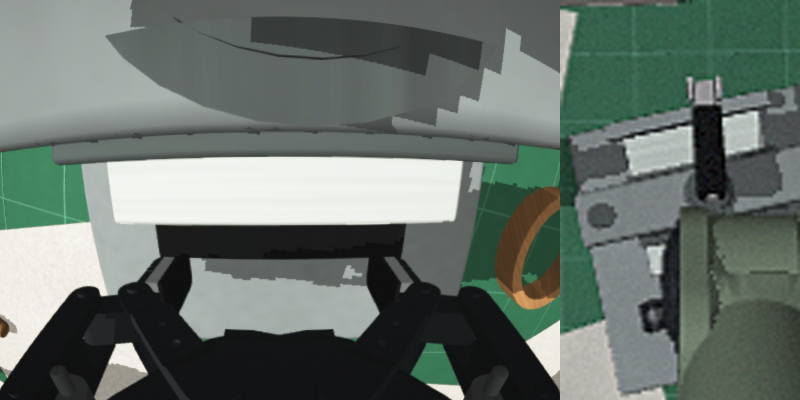

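The wrist view shows the book's front edge (row 257) parallel to the platen's front edge (row 222), so it is square on the fence. Next I back off, rise, flip the tool half a turn for joint-6 room, and look at the crank.

Emit:
carry_out(increments=[[[-0.06, -0.012, 0], [0, 0, 0]], [[-0.06, -0.012, 0], [0, 0, 0]], [[0, 0, 0.15], [0, 0, 0]], [[0, 0, 0.17], [0, 0, 0]], [[0, 0, 0.17], [0, 0, 0.05]], [[0, 0, 0.17], [0, 0, 0.056]], [[0, 0, 0.17], [0, 0, 0.056]], [[0, 0, 0.17], [0, 0, 0.056]], [[0.08, 0.02, 0], [0, 0, 0.056]], [[0.1, 0.02, 0], [0, 0, 0.056]], [[0.1, 0.02, 0], [0, 0, 0.056]], [[0.1, 0.02, 0], [0, 0, 0.056]]])

```text
time_s: 7.02
tcp_pos: [616.1, 80.5, 330.4]
ee_rot: [0.699, 0.715, 0.001, 0.001]
wrist_force: [0.9, 0.8, -0.2]
finger_gap: 85.5
grasp_force: 0.0
```

Emit:
carry_out(increments=[[[0.09, 0.02, 0], [0, 0, 0.056]], [[0.05, 0.01, 0], [0, 0, 0.056]], [[0, 0, 0], [0, 0, 0.056]], [[0, 0, 0], [0, 0, 0.056]], [[0, 0, 0], [0, 0, 0.056]], [[0, 0, 0], [0, 0, 0.056]], [[0, 0, 0], [0, 0, 0.056]], [[0, 0, 0], [0, 0, 0.056]], [[0, 0, 0], [0, 0, 0.056]], [[0, 0, 0], [0, 0, 0.0]]])

```text
time_s: 8.28
tcp_pos: [656.7, 89.2, 330.2]
ee_rot: [-0.014, 1.0, 0.0, 0.001]
wrist_force: [-0.6, -0.7, 1.1]
finger_gap: 85.5
grasp_force: 0.0
```

```bash
cat >> h.py <<'E'
def wrist(name=None):
    s=state();p=read_camera("wrist");H=np.array(p["hand_eye"]);Rm=rot(s["ee_rot"])
    p["RW"]=Rm@H[:3,:3];p["OW"]=Rm@H[:3,3]+np.array(s["tcp_pos"])
    if name: save(p,name)
    return s,p
def wray(p,px):
    K=np.array(p["intrinsics"]);v=(np.array(px,float)-K[:2,2])/K[0,0];r=np.hypot(*v)
    d=np.r_[v/r*np.sin(r),np.cos(r)] if r>0 else np.r_[0,0,1.]
    return p["RW"]@d
def wplane(p,px,z):
    d=wray(p,px);return p["OW"]+d*(z-p["OW"][2])/d[2]
def wproj(p,P):
    K=np.array(p["intrinsics"]);c=p["RW"].T@(np.array(P,float)-p["OW"]);t=np.arctan2(np.hypot(c[0],c[1]),c[2])
    return K[:2,2]+K[0,0]*t*c[:2]/np.hypot(c[0],c[1])
yaw=0.199
def topress(P):
    v=np.array(P)[:2]-[618.4,77];return np.round([np.cos(yaw)*v[0]+np.sin(yaw)*v[1],-np.sin(yaw)*v[0]+np.cos(yaw)*v[1]],1)
E
python3 - <<'E'
from h import *
s,p=wrist("w2.png");print(s["tcp_pos"],s["ee_rot"],s["joint_positions"],p["OW"],s["time_s"])
for t,z in(("grip",172),("grip_hold",172),("grip_hinge",172),("crank",158),("book_centre",58)):
    for r in search_frame(t,p)[:2]: P=wplane(p,r["position"],z);print(t,np.round(r["position"],1),round(r["confidence"],2),P.round(1),topress(P))
E
```

```text
[656.74536506  89.2299476  330.15289587] [-1.37359696e-02  9.99905114e-01  2.42608967e-04  1.01353169e-03] [ 2.35485043e-02  5.15880875e-01  3.46914551e-01  1.39979828e+00
  4.65304920e-04 -3.92384105e-03] [589.39828934  88.35428837 472.40104084] 8.275
grip [309.  177.2] 0.75 [649.7  80.3 172. ] [31.3 -2.9]
grip_hold [304.4 176.8] 0.64 [649.4  75.8 172. ] [30.1 -7.3]
grip_hold [318.7 114.7] 0.61 [588.1  88.3 172. ] [-27.5  17.1]
grip_hinge [304.9 178.3] 0.8 [650.9  76.3 172. ] [31.7 -7.1]
crank [309.8 178.7] 0.67 [654.1  80.8 158. ] [35.7 -3.3]
book_centre [302.1  87.3] 0.61 [551.2  65.5  58. ] [-68.1   2. ]
book_centre [307.2 130.9] 0.18 [609.6  73.6  58. ] [-9.3 -1.6]
```

View pics/w2.png

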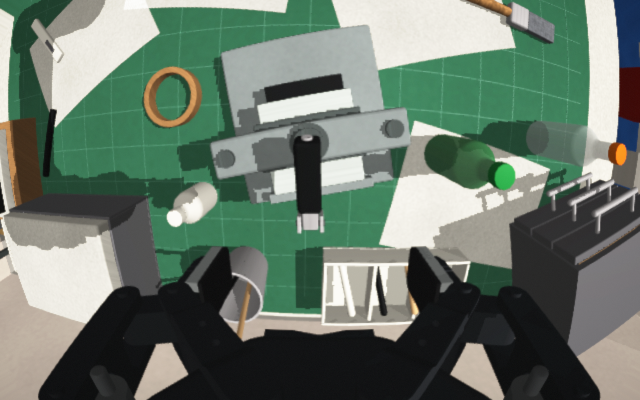

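The wrist view shows the grip from about (307,138) at the spindle to the clevis, whose pin is at about (312,222). The column tops are at (226,159) and (394,128).

```bash
python3 - <<'E'
from h import *
s=state();p=read_camera("wrist");H=np.array(p["hand_eye"]);Rm=rot(s["ee_rot"]);p["RW"]=Rm@H[:3,:3];p["OW"]=Rm@H[:3,3]+np.array(s["tcp_pos"])
A=wplane(p,(226,159),142);B=wplane(p,(394,128),142);d=B-A;print("cols",A,B,np.linalg.norm(d),(A+B)/2,"yaw",np.arctan2(-d[0],d[1]))
h=wplane(p,(312,222),172);print("hinge",h,topress(h))
m=(A+B)/2;print("dist",np.linalg.norm((h-m)[:2]),"dir",np.arctan2(h[1]-m[1],h[0]-m[0]))
for z in(172,180,190,200):
  e=wplane(p,(307,138),z);print(z,e.round(1),np.linalg.norm((e-h)[:2]))
im=p["image"];c=im[110:245,270:350,::-1];cv2.imwrite("pics/w3.png",cv2.resize(c,None,fx=4,fy=4,interpolation=cv2.INTER_CUBIC))
E
```

```text
cols [635.78656816 -13.21691196 142.        ] [597.23164753 169.51667158 142.        ] 186.75664501775972 [616.50910785  78.14987981 142.        ] yaw 0.20793999028514026
hinge [695.35688208  84.11402083 172.        ] [76.8 -8.2]
dist 79.07301992031664 dir 0.07549744021874705
172 [609.9  77.3 172. ] 85.72027446841896
180 [609.3  77.6 180. ] 86.25761866999628
190 [608.6  78.  190. ] 86.93107302349372
200 [607.9  78.4 200. ] 87.60645616539236
```

View pics/w3.png

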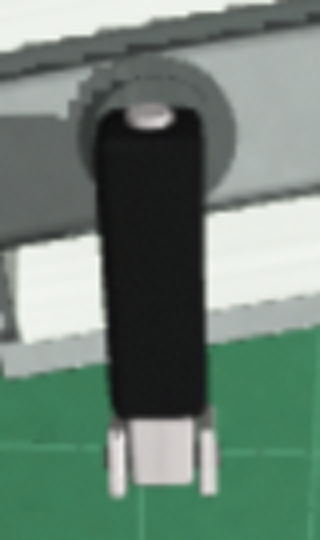

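Emit:
carry_out(increments=[[[-0.029, -0.031, 0], [0, 0, 0.017]], [[0, 0, 0], [0.0045, -0.0557, 0]], [[0, 0, 0], [0.0045, -0.0557, 0]], [[0, 0, -0.1], [0.0045, -0.0557, 0]], [[0, 0, -0.1], [0.0045, -0.0557, 0]], [[0, 0, -0.15], [0, 0, 0]], [[0, 0, -0.1], [0, 0, 0]], [[0, 0, 0], [0, 0, 0]]])

```text
time_s: 9.62
tcp_pos: [648.6, 79.7, 204.1]
ee_rot: [-0.039, 0.953, 0.012, 0.3]
wrist_force: [-0.2, -0.9, -0.5]
finger_gap: 85.2
grasp_force: 0.0
```

```bash
python3 - <<'E'
from h import *
s,p=wrist();print(s["tcp_pos"],s["ee_rot"],s["wrist_force"],s["joint_positions"])
q=read_camera("side");c=cv2.resize(q["image"][110:230,240:400,::-1],(533,400),interpolation=cv2.INTER_CUBIC)
cv2.imwrite("pics/s2.png",np.hstack([cv2.resize(p["image"][100:400,220:420,::-1],(267,400)),c]))
E
```

```text
[648.57849562  79.69398598 204.05456129] [-0.03889182  0.95293421  0.01230737  0.30042028] [-0.20293261 -0.89857616 -0.54716328] [-0.0171181   0.18663801 -0.68025317  0.09540753  0.05663171 -0.0809117 ]
```

View pics/s2.png

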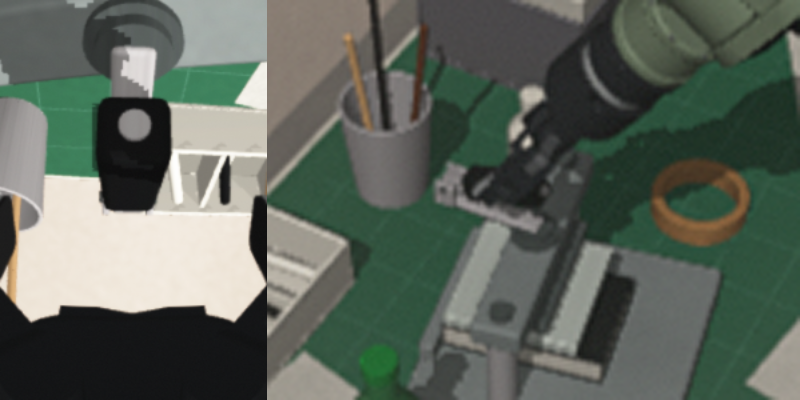

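The wrist view shows the grip's end cap at about (321,193), raised above the arm and centred between the open fingers. Next I solve the fold from it.

```bash
python3 - <<'E'
from h import *
s,p=wrist()
u=np.array([.9968,.08,0]);h=np.array([696.5,84,172])
for f in np.arange(0,.45,.05): print(round(f,2),wproj(p,h-92*np.cos(f)*u+[0,0,92*np.sin(f)]).round(1))
E
```

```text
0.0 [318.6 133.9]
0.05 [318.6 140.4]
0.1 [318.5 147.5]
0.15 [318.5 155.4]
0.2 [318.5 164. ]
0.25 [318.5 173.2]
0.3 [318.5 183. ]
0.35 [318.5 193.4]
0.4 [318.5 204.2]
```

Emit:
carry_out(increments=[[[-0.005, 0, -0.048], [0, 0, 0]], [[-0.005, 0, -0.048], [0, 0, 0]], [[0, 0, 0], [0, 0, 0]]])

```text
time_s: 10.15
tcp_pos: [648.2, 79.7, 179.0]
ee_rot: [-0.039, 0.952, 0.012, 0.303]
wrist_force: [-1.0, -0.0, 1.0]
finger_gap: 85.5
grasp_force: 0.0
```

Emit:
carry_out(increments=[[[0, 0, 0], [0, 0, 0]], [[0, 0, 0], [0, 0, 0]], [[0, 0, 0], [0, 0, 0]], [[0, 0, 0], [0, 0, 0]], [[0, 0, 0], [0, 0, 0]], [[0, 0, 0], [0, 0, 0]]], jaw=-1, newtons=30)

```text
time_s: 10.9
tcp_pos: [648.0, 79.6, 178.7]
ee_rot: [-0.039, 0.952, 0.012, 0.303]
wrist_force: [-3.3, -0.3, 4.8]
finger_gap: 23.3
grasp_force: 30.2
```

```bash
python3 - <<'E'
import numpy as np
u=np.array([.9968,.08,0]);z=np.array([0,0,1]);h=np.array([696.5,84,172]);r=63.6
th=np.linspace(.357,np.pi/2,13);ta=np.linspace(.615,0.0,13)
P=np.array([h+r*(-np.cos(a)*u+np.sin(a)*z)+19*(np.sin(t)*u-np.cos(t)*z) for a,t in zip(th,ta)])
print(P[0],P[-1]);print((np.diff(P,axis=0)/300).round(4).tolist(), .615/12/np.pi)
E
```

```text
[648.02783684  80.10977824 178.70727608] [696.5  84.  216.6]
[[0.0058, 0.0005, 0.0179], [0.0076, 0.0006, 0.0171], [0.0094, 0.0008, 0.0161], [0.011, 0.0009, 0.0149], [0.0125, 0.001, 0.0135], [0.0139, 0.0011, 0.012], [0.015, 0.0012, 0.0104], [0.016, 0.0013, 0.0087], [0.0169, 0.0014, 0.0069], [0.0175, 0.0014, 0.0049], [0.0179, 0.0014, 0.003], [0.0181, 0.0015, 0.001]] 0.01631338166691927
```

Emit:
carry_out(increments=[[[0.006, 0.0005, 0.018], [-0.0013, 0.0163, 0]], [[0.0076, 0.0006, 0.017], [-0.0013, 0.0163, 0]], [[0.0094, 0.0008, 0.016], [-0.0013, 0.0163, 0]], [[0.011, 0.0009, 0.015], [-0.0013, 0.0163, 0]], [[0.0125, 0.001, 0.0135], [-0.0013, 0.0163, 0]], [[0.014, 0.0011, 0.012], [-0.0013, 0.0163, 0]]])

```text
time_s: 11.65
tcp_pos: [660.0, 80.7, 201.3]
ee_rot: [-0.04, 0.988, 0.006, 0.146]
wrist_force: [-9.9, -1.4, -1.8]
finger_gap: 23.4
grasp_force: 32.4
```

Emit:
carry_out(increments=[[[0.015, 0.0012, 0.0104], [-0.0013, 0.0163, 0]], [[0.016, 0.0013, 0.0087], [-0.0013, 0.0163, 0]], [[0.017, 0.0014, 0.0069], [-0.0013, 0.0163, 0]], [[0.0175, 0.0014, 0.005], [-0.0013, 0.0163, 0]], [[0.018, 0.0014, 0.003], [-0.0013, 0.0163, 0]], [[0.018, 0.0015, 0.001], [-0.0013, 0.0163, 0]], [[0, 0, 0], [0, 0, 0]]])

```text
time_s: 12.52
tcp_pos: [694.8, 83.4, 215.1]
ee_rot: [-0.041, 0.999, 0.0, -0.003]
wrist_force: [-5.8, -0.9, 5.2]
finger_gap: 23.5
grasp_force: 32.2
```

Emit:
carry_out(increments=[[[0.01, 0.0008, 0], [0, 0, 0]], [[0.01, 0.0008, 0], [0, 0, 0]], [[0.01, 0.0008, 0], [0, 0, 0]], [[0, 0, 0], [0, 0, 0]]])

```text
time_s: 13.02
tcp_pos: [702.8, 84.1, 214.9]
ee_rot: [-0.041, 0.999, 0.0, -0.003]
wrist_force: [-7.3, -1.5, 3.3]
finger_gap: 23.5
grasp_force: 31.8
```

Emit:
carry_out(increments=[[[0.008, 0.0006, 0], [0, 0, 0]], [[0.008, 0.0006, 0], [0, 0, 0]], [[0, 0, 0], [0, 0, 0]]])

```text
time_s: 13.4
tcp_pos: [707.3, 84.5, 214.5]
ee_rot: [-0.041, 0.999, 0.0, -0.004]
wrist_force: [-7.1, -1.9, 1.7]
finger_gap: 23.7
grasp_force: 31.5
```

```bash
python3 - <<'E'
from h import *
s,p=wrist();print(s["tcp_pos"],s["wrist_force"],s["torque"])
q=read_camera("side");c=cv2.resize(q["image"][100:210,250:390,::-1],(509,400),interpolation=cv2.INTER_CUBIC)
cv2.imwrite("pics/s3.png",np.hstack([cv2.resize(p["image"][100:400,220:420,::-1],(267,400)),c]))
E
```

```text
[707.30925393  84.46611356 214.46919518] [-7.07349993 -1.92396421  1.73814505] [-0.25132173  1.62776225  0.03338453]
```

View pics/s3.png

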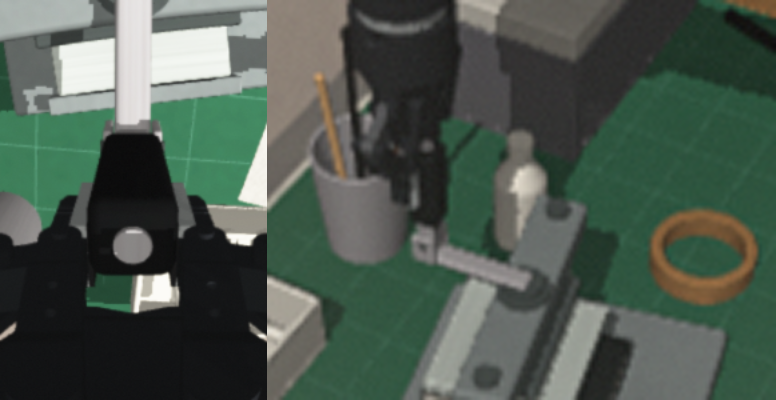

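The wrist view shows the arm, the clevis at about (319,203), and the grip's end cap at about (319,284). The side view shows the grip near upright. Next I compare these with predicted pixels.

```bash
python3 - <<'E'
from h import *
s=state();p=read_camera("wrist");H=np.array(p["hand_eye"]);Rm=rot(s["ee_rot"]);p["RW"]=Rm@H[:3,:3];p["OW"]=Rm@H[:3,3]+np.array(s["tcp_pos"])
u=np.array([.9968,.08,0])
for hx in(697,701):
  h=np.array([hx,84,172.]);print("hinge",hx,wproj(p,h),wproj(p,[617.3,77.6,158]))
  for f in (1.3,1.4,1.5,1.57,1.65,1.75): print(f,wproj(p,h-92*np.cos(f)*u+[0,0,92*np.sin(f)]).round(1))
E
```

```text
hinge 697 [317.85535943 209.3054472 ] [317.99283317  81.40668747]
1.3 [317.2 215.1]
1.4 [317.2 242.8]
1.5 [317.2 268.7]
1.57 [317.2 285.3]
1.65 [317.3 302.2]
1.75 [317.3 320.2]
hinge 701 [317.34453184 215.37905825] [317.99283317  81.40668747]
1.3 [316.3 226.6]
1.4 [316.3 253.7]
1.5 [316.3 278.9]
1.57 [316.3 294.8]
1.65 [316.4 311.1]
1.75 [316.5 328.3]
```

Emit:
carry_out(increments=[[[0.01, 0.0008, 0], [0, 0, 0]], [[0.01, 0.0008, 0], [0, 0, 0]], [[0, 0, 0], [0, 0, 0]]])

```text
time_s: 13.92
tcp_pos: [710.7, 84.8, 213.9]
ee_rot: [-0.041, 0.999, 0.0, -0.007]
wrist_force: [-14.1, -2.1, 2.7]
finger_gap: 23.4
grasp_force: 31.5
```

```bash
python3 - <<'E'
from h import *
s,p=wrist();print(s["tcp_pos"],s["wrist_force"],s["torque"])
q=read_camera("side");
for n,P in(("pin",[697,84,172]),("top",[697,84,264]),("tip705",[703,84,264]),("spin",[617.3,77.6,158])):print(n,proj(q,P),wproj(p,P))
c=cv2.resize(q["image"][100:190,250:350,::-1],(444,400),interpolation=cv2.INTER_CUBIC)
cv2.imwrite("pics/s4.png",np.hstack([cv2.resize(p["image"][170:320,250:390,::-1],(356,381))[:, :],cv2.resize(c,(423,381))]))
E
```

```text
[710.72529165  84.77416491 213.87475692] [-14.11949153  -2.13168594   2.74984568] [-0.37293757  2.93542139  0.02980592]
pin [293.99550705 164.3324996 ] [317.8203248  204.62139251]
top [292.61875964 140.04932029] [317.12664394 276.92747267]
tip705 [290.70125015 139.31298405] [315.7660884  291.75618001]
spin [319.72378208 176.24585788] [317.97637004  76.63297656]
```

View pics/s4.png

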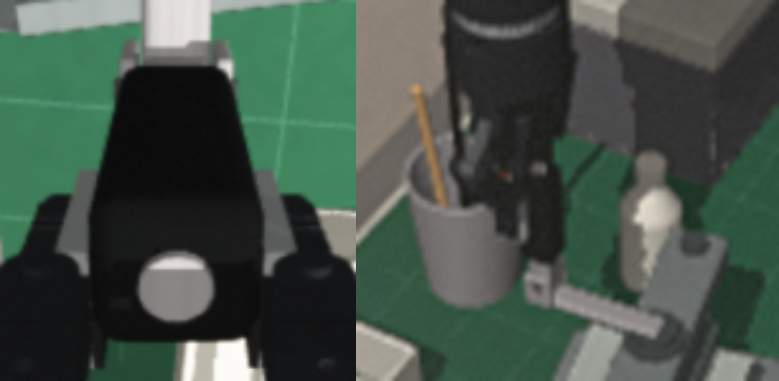

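Force rose to 14 N, so the grip is upright against its stop; the end cap is at wrist px (319,283). The pads sit off-centre on it, so I regrasp centred.

Emit:
carry_out(increments=[[[-0.01, 0, 0], [0, 0, 0]], [[0, 0, 0], [0, 0, 0]], [[0, 0, 0], [0, 0, 0]], [[-0.03, -0.002, 0], [0, 0, 0]], [[0, 0, 0], [0, 0, 0]]], jaw=0)

```text
time_s: 14.65
tcp_pos: [703.6, 84.6, 216.4]
ee_rot: [-0.041, 0.999, 0.0, -0.0]
wrist_force: [0.1, -0.8, 0.5]
finger_gap: 42.6
grasp_force: 0.0
```

```bash
python3 - <<'E'
from h import *
s,p=wrist();print(s["tcp_pos"],s["wrist_force"],s["finger_gap"],s["ee_rot"],s["joint_positions"][5])
g=cv2.cvtColor(p["image"],cv2.COLOR_RGB2GRAY)[170:340,280:360]
b=(cv2.threshold(g,90,255,cv2.THRESH_BINARY)[1])
n,l,st,c=cv2.connectedComponentsWithStats(b)
for i in range(1,n):
    if 150<st[i,4]<3000: print(st[i],c[i]+[280,170])
for hx in(697,700,703):print(hx,[wproj(p,[hx+dx,84,172+L]).round(1).tolist() for L,dx in((92,0),(96,0),(92,-5))])
cv2.imwrite("pics/w5.png",cv2.resize(p["image"][150:350,240:400,::-1],None,fx=3,fy=3))
E
```

```text
[703.57928907  84.62566183 216.43309279] [ 0.11062862 -0.76752508  0.5392211 ] 42.56028858469855 [-4.10197189e-02  9.99158226e-01  4.52284351e-04 -1.31012700e-04] -0.06679249866542349
[ 23 107  29  25 567] [317.53968254 289.23985891]
697 [[316.0, 292.3], [316.0, 298.4], [317.1, 280.5]]
700 [[315.4, 299.2], [315.3, 305.4], [316.5, 287.7]]
703 [[314.8, 305.8], [314.7, 312.1], [315.8, 294.6]]
```

View pics/w5.png

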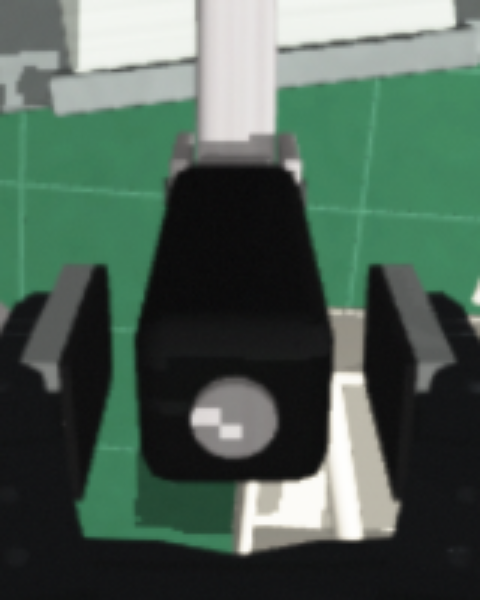

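The view shows the upright grip's cap at wrist px (317.5,289), which fits a vertical grip at x ≈ 697. Next I centre on it and regrip.

Emit:
carry_out(increments=[[[-0.02, -0.003, 0], [0, 0, 0]], [[0, 0, 0], [0, 0, 0]]])

```text
time_s: 14.95
tcp_pos: [697.8, 83.6, 216.4]
ee_rot: [-0.041, 0.999, 0.0, -0.0]
wrist_force: [0.5, 0.9, -0.4]
finger_gap: 42.9
grasp_force: 0.0
```

Emit:
carry_out(increments=[[[0, 0, 0], [0, 0, 0]], [[0, 0, 0], [0, 0, 0]], [[0, 0, 0], [0, 0, 0]], [[0, 0, 0], [0, 0, 0]]], jaw=-1, newtons=60)

```text
time_s: 15.45
tcp_pos: [698.3, 83.7, 216.5]
ee_rot: [-0.041, 0.999, 0.0, 0.0]
wrist_force: [-1.6, -0.1, 2.4]
finger_gap: 23.4
grasp_force: 58.7
```

```bash
cat > circ.py <<'E'
# usage: circ.py cmdx cmdy a0 a1 n Rcmd : path rows from the commanded point, world direction a0 -> a1
import sys,numpy as np
x,y,a0,a1,n,Rc=map(float,sys.argv[1:]);C=np.array([617.3,77.6])
a=np.linspace(a0,a1,int(n)+1)[1:]
P=np.vstack([[x,y],C+Rc*np.c_[np.cos(a),np.sin(a)]])
print("".join("[[%.3f,%.3f,0],[0,0,0]],"%tuple(d) for d in np.diff(P,axis=0)/300),P[-1])
E
python3 - <<'E'
from h import *
s=state();print(s["tcp_pos"],s["wrist_force"],s["finger_gap"])
E
python3 circ.py 697.5 84 0.076 -1.844 12 84
```

```text
[698.30477647  83.70371712 216.46496892] [-1.63330187 -0.14725133  2.40609512] 23.36648464744347
[[0.012,-0.045,0],[0,0,0]],[[-0.007,-0.044,0],[0,0,0]],[[-0.014,-0.042,0],[0,0,0]],[[-0.021,-0.040,0],[0,0,0]],[[-0.027,-0.036,0],[0,0,0]],[[-0.032,-0.031,0],[0,0,0]],[[-0.037,-0.026,0],[0,0,0]],[[-0.040,-0.019,0],[0,0,0]],[[-0.043,-0.013,0],[0,0,0]],[[-0.044,-0.006,0],[0,0,0]],[[-0.045,0.001,0],[0,0,0]],[[-0.044,0.009,0],[0,0,0]], [594.63531575  -3.28456026]
```

Emit:
carry_out(increments=[[[0.012, -0.045, 0], [0, 0, 0]], [[-0.007, -0.044, 0], [0, 0, 0]], [[-0.014, -0.042, 0], [0, 0, 0]], [[-0.021, -0.04, 0], [0, 0, 0]], [[-0.027, -0.036, 0], [0, 0, 0]], [[-0.032, -0.031, 0], [0, 0, 0]]])

```text
time_s: 16.2
tcp_pos: [669.6, 14.7, 216.3]
ee_rot: [-0.042, 0.999, 0.004, -0.001]
wrist_force: [-4.5, 8.9, 5.9]
finger_gap: 23.6
grasp_force: 59.4
```

Emit:
carry_out(increments=[[[-0.037, -0.026, 0], [0, 0, 0]], [[-0.04, -0.019, 0], [0, 0, 0]], [[-0.043, -0.013, 0], [0, 0, 0]], [[-0.044, -0.006, 0], [0, 0, 0]], [[-0.045, 0.001, 0], [0, 0, 0]], [[-0.044, 0.009, 0], [0, 0, 0]]])

```text
time_s: 16.95
tcp_pos: [596.5, -0.0, 216.4]
ee_rot: [-0.042, 0.999, 0.005, 0.002]
wrist_force: [5.3, 11.7, -1.1]
finger_gap: 23.4
grasp_force: 58.9
```

```bash
python3 circ.py 594.6 -3.3 -1.844 -3.764 12 84;  python3 circ.py 549 126.5 -3.764 -5.3 10 84
```

```text
[[-0.042,0.016,0],[0,0,0]],[[-0.039,0.022,0],[0,0,0]],[[-0.035,0.028,0],[0,0,0]],[[-0.030,0.033,0],[0,0,0]],[[-0.024,0.037,0],[0,0,0]],[[-0.018,0.041,0],[0,0,0]],[[-0.011,0.043,0],[0,0,0]],[[-0.004,0.045,0],[0,0,0]],[[0.003,0.045,0],[0,0,0]],[[0.010,0.044,0],[0,0,0]],[[0.017,0.042,0],[0,0,0]],[[0.023,0.038,0],[0,0,0]], [549.05190287 126.57139204]
[[0.028,0.033,0],[0,0,0]],[[0.032,0.028,0],[0,0,0]],[[0.036,0.023,0],[0,0,0]],[[0.039,0.017,0],[0,0,0]],[[0.042,0.011,0],[0,0,0]],[[0.043,0.004,0],[0,0,0]],[[0.043,-0.002,0],[0,0,0]],[[0.042,-0.009,0],[0,0,0]],[[0.040,-0.015,0],[0,0,0]],[[0.037,-0.021,0],[0,0,0]], [663.86744424 147.51046515]
```

Emit:
carry_out(increments=[[[-0.042, 0.016, 0], [0, 0, 0]], [[-0.039, 0.022, 0], [0, 0, 0]], [[-0.035, 0.028, 0], [0, 0, 0]], [[-0.03, 0.033, 0], [0, 0, 0]], [[-0.024, 0.037, 0], [0, 0, 0]], [[-0.018, 0.041, 0], [0, 0, 0]], [[-0.011, 0.043, 0], [0, 0, 0]], [[-0.004, 0.045, 0], [0, 0, 0]], [[0.003, 0.045, 0], [0, 0, 0]], [[0.01, 0.044, 0], [0, 0, 0]], [[0.017, 0.042, 0], [0, 0, 0]], [[0.023, 0.038, 0], [0, 0, 0]]])

```text
time_s: 18.45
tcp_pos: [553.2, 124.1, 216.4]
ee_rot: [-0.04, 0.999, -0.002, 0.002]
wrist_force: [5.8, -6.6, -1.8]
finger_gap: 23.2
grasp_force: 60.1
```

Emit:
carry_out(increments=[[[0.028, 0.033, 0], [0, 0, 0]], [[0.032, 0.028, 0], [0, 0, 0]], [[0.036, 0.023, 0], [0, 0, 0]], [[0.039, 0.017, 0], [0, 0, 0]], [[0.042, 0.011, 0], [0, 0, 0]], [[0.043, 0.004, 0], [0, 0, 0]], [[0.043, -0.002, 0], [0, 0, 0]], [[0.042, -0.009, 0], [0, 0, 0]], [[0.04, -0.015, 0], [0, 0, 0]], [[0.037, -0.021, 0], [0, 0, 0]], [[0, 0, 0], [0, 0, 0]]])

```text
time_s: 19.82
tcp_pos: [665.2, 143.6, 216.4]
ee_rot: [-0.04, 0.999, -0.002, -0.001]
wrist_force: [-3.0, -5.8, 4.3]
finger_gap: 23.7
grasp_force: 61.2
```

Emit:
carry_out(increments=[[[0.0205, -0.019, 0], [0, 0, 0]], [[0.022, -0.022, 0], [0, 0, 0]], [[0.022, -0.025, 0], [0, 0, 0]], [[0, 0, 0], [0, 0, 0]], [[0, 0, 0], [0, 0, 0]]])

```text
time_s: 20.45
tcp_pos: [684.1, 125.0, 216.4]
ee_rot: [-0.04, 0.999, -0.001, -0.001]
wrist_force: [-4.2, -3.4, 5.1]
finger_gap: 23.3
grasp_force: 61.2
```

Emit:
carry_out(increments=[[[0, 0, 0], [0, 0, 0]], [[0, 0, 0], [0, 0, 0]], [[0, 0, 0], [0, 0, 0]], [[0, 0, 0], [0, 0, 0]], [[0, 0, 0.1], [0, 0, 0]], [[0, 0, 0.15], [0, 0, 0]], [[-0.1, -0.02, 0.15], [0, 0, 0]], [[-0.15, -0.03, 0], [0, 0, 0]], [[-0.15, -0.03, 0], [0, 0, 0]], [[0, 0, 0], [0, 0, 0]]], jaw=0.3)

```text
time_s: 21.7
tcp_pos: [561.2, 103.0, 336.7]
ee_rot: [-0.041, 0.999, 0.0, -0.001]
wrist_force: [0.8, -0.8, 0.3]
finger_gap: 55.9
grasp_force: 0.0
```

```bash
python3 - <<'E'
from h import *
s,p=wrist();print(s["tcp_pos"],s["wrist_force"],s["time_s"])
q=read_camera("side");t=read_camera("top")
C=np.array([618.,77.8]);
for a in(.607,.62,.64):
  h=np.r_[C+80*np.array([np.cos(a),np.sin(a)]),172];print(a,"wrist pin,top",wproj(p,h).round(1),wproj(p,h+[0,0,92]).round(1),"side",proj(q,h).round(1),proj(q,h+[0,0,92]).round(1),"top",proj(t,h).round(1),proj(t,h+[0,0,92]).round(1))
a=cv2.resize(q["image"][110:220,250:400,::-1],(545,400),interpolation=cv2.INTER_CUBIC)
cv2.imwrite("pics/f1.png",np.hstack([a,cv2.resize(p["image"][60:300,250:400,::-1],(250,400))]))
E
```

```text
[561.23203212 103.03724069 336.70719765] [ 0.75018325 -0.81493704  0.26549676] 21.7
0.607 wrist pin,top [326.9 289.1] [329.3 341.6] side [290.8 174.8] [289.2 150.6] top [331.4 164.6] [331.2 158.9]
0.62 wrist pin,top [327.7 288.7] [330.3 341.1] side [290.8 175.1] [289.2 150.9] top [331.  164.9] [330.9 159.2]
0.64 wrist pin,top [328.9 288.1] [331.9 340.4] side [290.9 175.5] [289.3 151.3] top [330.5 165.3] [330.3 159.6]
```

View pics/f1.png

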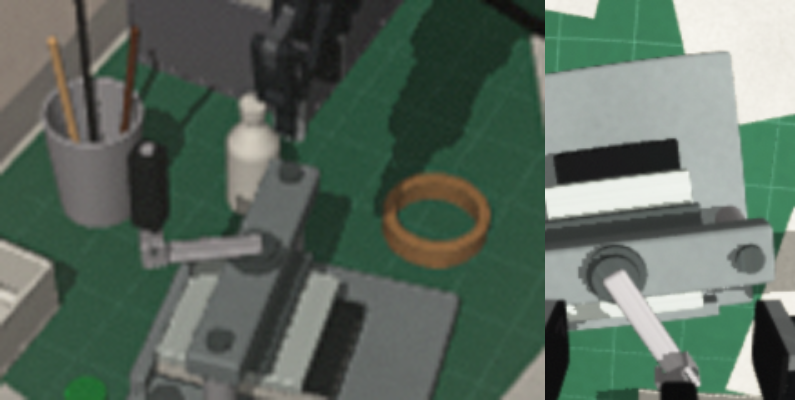

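The side view shows the grip upright, with its top at px (291,151) and clevis at (293,177) against predicted (289,151) and (291,175). The crank is at about 7.44 rad, the book is square, and the tape roll and glue bottle stand in place.

```bash
python3 -c "
from workcell import *
print(close_job())"
```

```text
the job is handed in; nothing more can be done
None
```

I handed the job in at about 22 s: the book is square against the fence, the grip is upright and released, and the crank is at about 7.44 rad by measured position (half squash is 7.4 to 7.5). I didn't measure the spring gap itself. The tape roll and glue bottle stand where they were; I didn't check the green and clear bottles again at the end, but the arm stayed clear of both.

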